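# Stack two painted mirror plaques with a plywood sheet between

### The arm

A 7-joint arm with a two-finger parallel gripper is mounted at the origin on the work surface. World frame = base frame: x ahead of the robot, y to its left, z up, the work surface at z = 0. Lengths are in m, angles in rad, forces in N, time in s.
With the tool pointing down it reaches from about 0.4 to 0.85 m from the base axis. Payload 4.5 kg.
Tool frame: the origin (TCP) lies between the finger pads; the fingertips stand tip_extent ahead of it and the grasp point (between the pads) lies 6 mm ahead of it (tip_extent is the distance from the TCP to the fingertips, in m); z points along the fingers, y is the line along which they close (so a half turn about z gives the same grasp; the last joint's range is limited). The gripper opens to 85 mm and grips with 20 to 120 N. Pads are 22 mm wide; open, the fingers measure 114 mm over their backs; the gripper's body (76 mm by 85 mm) begins 54 mm behind the grasp point. The pads swing forward as they close: fully open they stand 13 mm farther back than shut.
Start: joints at [-1.128, 0.689, -0.195, 1.565, 0.157, 0.902, -0.215], TCP at [0.248, 0.574, 0.256] pointing down, gripper open.
Joint ranges: [-3.01, 3.01], [-0.46, 2.08], [-1.47, 1.51], [0.13, 2.56], [-1, 4.14], [0.04, 2.09], [-2.66, 2.66]. Speed limits (rad/s): [2.57, 2.57, 3.14, 3.14, 3.14, 3.14, 3.14].

### API

Orientations are given as a unit quaternion [x, y, z, w].
In Python, from plant import read_state, read_camera, calibration, job_done, look_for, tip_of, tip_extent gives the robot as it stands. The module is installed in compiled form; this text tells all that it offers.
- The arm moves only by the tool play_rows, never from a script. Its argument "steps" is a list of rows, each a list of 3 entries, a list of its own where there are three numbers: the shift along the world's x, y, z in mm, then the turn, a rotation vector about the world's x, y, z in degrees, then the gripper command: -1 is shut, 1 is fully open, values between are in proportion. In form: [[[tx, ty, tz], [ax, ay, az], grip], ...]. A call has 1 to 12 rows; each row shifts and turns the commanded pose from where the row before left it; what a row does not reach is not made up. A row lasts 1/10 s, in which the tool goes at most 50 mm and 8.59 degrees, less where a joint would pass 70% of its speed; a pose out of reach is approached as far as the arm can. A call with a gripper value outside its range is refused whole. The fingers move at their own pace and stop on an object; the grip force is fixed at half the most. Time passes only in rows, so rows that do not move let the fingers close. It gives the time, the measured TCP pose, the force, the opening and the grip force at its end, in the units of the state.
- read_state(): the state, without advancing time (a new reading comes with each control period).
- read_camera(name): name is "side" or "top" or "wrist"; returns the picture (384x512x3 uint8, red, green, blue); there is no depth.
- calibration(name): a dict with "K" (3x3 intrinsics, pixels), "cam_to_world" (4x4, takes a point from camera to world coordinates); the wrist camera has in their place "hand_eye" (4x4, takes a point from camera to tool coordinates, whose origin is the TCP and whose axes are the flange's). Camera axes: x right, y down, z forward; pixel columns grow to the right and rows downward; lengths in m; the calibration is good to about 2 mm. The wrist camera is an equidistant fisheye: a pixel r from the principal point sees the ray r / f radians off the axis. A picture is of the moment at which its call begins: read the wrist's pose just before it. calibration takes no time and is no camera call.
- job_done(): hands the job in; it is judged then, once.
Trained networks look in the newest picture that a camera, given by its name, has taken for a name from the list of things; names that differ only in an ending like _2 or _b are one class to them, and where a whole thing is asked for, a point or a joint stands for the part that bears it (a point fixed in the world has none). Each returns a list of dicts, best first, with "score" (0 to 1); they miss things now and then, are a little off and sometimes report something else, mostly with a low value. They report only what shows in the picture. A call takes as long as a camera call. They do not tell look-alikes from the thing itself.
- look_for(camera, label): "xyz" ([x, y, z] in m, in world coordinates, good to about 4 mm: the middle of the surface that is visible of it).
- tip_of(camera, label): "xyz" ([x, y, z] in m, in world coordinates, good to about 4 mm: a listed point, or the origin of a listed thing).
The state is a dict: "t": time; "joint_pos": joint angles; "dq": joint speeds; "joint_efforts": joint torques, N m; "tool_pos": TCP position; "tool_rot": TCP orientation; "ft_force": force on the tool from outside, world axes, zero at the start; "moment": the same for the moment, N m; "width": opening from 0.0 (shut) to 1.0 (fully open); "gripper_force": force on a finger pad.
Only numpy, scipy, OpenCV 4.12 (cv2) and the standard library are available. Lean on these libraries where they do the work, as an engineer would, in place of code of your own. Each camera call takes 0.05 s, during which the arm holds its last target. There are 200 camera calls.

### The job

One brown mirror plaque lies on the white board. Lay the long plywood sheet squarely on it as a separator, then lay the other oval-mirror plaque on the sheet, mirror up and lined up with the plaque below. Set each piece down, do not drop it, and leave the bottom plaque where it lies.

Things in the scene. Friction and masses are not known exactly. Their poses are not given: they have to be found in the camera images.
- lower_mid (a point): Centre of the bottom plaque, half-way up: brown scalloped wooden plaque, oval mirror flush in its flat top, 120 (x) x 50 (y) x 16 (z) mm, loose, about 120 g, lying flat on a low white board (150 x 90 mm, 12 mm thick, long side along the plaque's within 4 degrees) between two drying racks. x runs along its length, z up. Its long sides are straight for 50 mm either side of the middle.
- sheet_mid (a point): Centre, half-way up, of the long plywood sheet: 128 (x) x 62 (y) x 6 (z) mm, 35 g, loose, z up. It lies on a drying rack, underside 26 mm above the table, on two battens crossing under it 32 mm either side of its middle (12 mm wide, on a 4 mm base): its middle is clear below for fingertips. Beside it, 120 mm away in y, either side: a shorter sheet (86 mm long), not wanted.
- upper_mid (a point): Centre, half-way up, of the second plaque, same as the bottom one: oval mirror, 120 (x) x 50 (y) x 16 (z) mm, about 120 g, loose, z up. It lies mirror up on the other drying rack (same make: underside 26 mm above the table, battens along y, 32 mm off its middle). Beside it, 120 mm away in y, either side: a plaque of that outline with three 16 mm tall brass hooks, no mirror, not wanted.
Things that resemble listed ones, but are neither listed nor needed, are in the scene too. What is shaped like the part that bears upper_mid but blue is not meant. What is shaped like the part that bears sheet_mid but blue is not meant.

How it is judged:
On the way, in this order (a step that is already met when the one before it is completed fails the run):
1. the long sheet lies squarely on the bottom plaque, released (horizontal distance between sheet_mid and lower_mid below 0.015 m and z of sheet_mid in the frame of lower_mid between 0.008 and 0.014 m and angle between the x axis of sheet_mid and the x axis of lower_mid, either way round below 0.175 rad and angle between sheet_mid's own z axis and vertical below 0.1 rad and contact force between the fingers and sheet below 0.05 N and linear speed of sheet below 0.03 m/s), for 0.2 s.
2. the second mirror plaque lies on the sheet, lined up, released (horizontal distance between each of sheet_mid, upper_mid and lower_mid below 0.015 m and z of sheet_mid in the frame of lower_mid between 0.008 and 0.014 m and angle between the x axis of each of sheet_mid, upper_mid and the x axis of lower_mid, either way round below 0.175 rad and angle between each of sheet_mid, upper_mid's own z axis and vertical below 0.1 rad and z of upper_mid in the frame of lower_mid between 0.019 and 0.025 m and contact force between the fingers and upper below 0.05 N and linear speed of upper below 0.03 m/s), for 0.2 s.
At the end, for the whole second after the job is handed in: The long sheet lies flat on the bottom plaque and the second mirror plaque flat on the sheet, mirror up, both centred within 15 mm and aligned lengthwise (either way round) within 10 degrees of the bottom plaque, released and at rest; the bottom plaque is flat and within 30 mm of where it started (all of step 2 and distance of lower_mid from where it was at the start of the episode below 0.03 m and angle between lower_mid's own z axis and vertical below 0.1 rad and contact force between the fingers and sheet below 0.05 N and linear speed of sheet below 0.03 m/s); the robot touches nothing.
It fails at once if the sheet is let go more than 20 mm above its place in the stack (horizontal distance between sheet_mid and lower_mid below 0.05 m and z of sheet_mid in the frame of lower_mid above 0.031 m and contact force between each of the arm, the fingers and sheet below 0.01 N).
It fails at once if the upper is let go more than 20 mm above its place in the stack (horizontal distance between upper_mid and lower_mid below 0.05 m and z of upper_mid in the frame of lower_mid above 0.042 m and contact force between each of the arm, the fingers and upper below 0.01 N).
It also fails if it takes over 58 s, if anything falls off the work surface, if the arm or the gripper's body presses on something with over 40 N, if the wrist force passes 120 N, or if a joint passes its speed limit or range.

## Working session

There is one attempt and no reset: what is moved stays moved. The work goes in short steps, Python scripts to look and compute and a tool call to move; the robot and the scene stay as the last step left them, time stands still between calls to the robot, and variables do not carry over. Pictures are saved under pics/ and viewed, at most 12 in all, crops included, and the job is handed in when it is done.

Besides the shell and the picture viewer there is one more tool, called by a JSON object that holds its "fn" and its "kwargs", one argument or row to a line. play_rows: Moves the arm, as the interface text tells. Its arguments: {"type":"object","properties":{"steps":{"type":"array","items":{"type":"array"}}},"required":["steps"]}

```bash
mkdir -p pics; python3 - <<'E'
from plant import *
import cv2
s=read_state(); print({k:s[k] for k in ('t','tool_pos','tool_rot','width')}, tip_extent if not callable(tip_extent) else tip_extent())
for c in ('top','side'):
    im=read_camera(c); cv2.imwrite(f'pics/{c}0.png',im[:,:,::-1])
    for l in ('lower_mid','sheet_mid','upper_mid'):
        print(c,l,[(d['xyz'],round(d['score'],2)) for d in tip_of(c,l)])
    k=calibration(c); print(k['K'],k['cam_to_world'])
E
```

```text
{'t': 0.0, 'tool_pos': array([0.24825335, 0.5729034 , 0.25544795]), 'tool_rot': array([ 2.02938448e-01,  9.79191030e-01, -9.50232111e-04, -1.04251606e-04]), 'width': 0.9997091139472315} 0.025
top lower_mid [([0.5071, 0.0066, 0.0166], 0.59)]
top sheet_mid [([0.5113, -0.3428, 0.0321], 0.92), ([0.3415, -0.3247, 0.0077], 0.8)]
top upper_mid [([0.5546, 0.3275, 0.0345], 0.73), ([0.726, 0.3432, 0.0093], 0.73)]
[[491.4802566    0.         260.10401212]
 [  0.         491.4802566  181.47173354]
 [  0.           0.           1.        ]] [[ 0.0162445  -0.98535335  0.16974948  0.31465448]
 [-0.9998492  -0.01705071 -0.00329264  0.01564123]
 [ 0.00613876 -0.1696704  -0.98548175  1.36466297]
 [ 0.          0.          0.          1.        ]]
side lower_mid [([0.5103, 0.0113, 0.02], 0.91)]
side sheet_mid [([0.3396, -0.3252, 0.001], 0.76), ([0.513, -0.3398, 0.0281], 0.74)]
side upper_mid [([0.5551, 0.3286, 0.0331], 0.79), ([0.7254, 0.3425, 0.0045], 0.66)]
[[451.39291443   0.         257.96230601]
 [  0.         451.39291443 191.35975074]
 [  0.           0.           1.        ]] [[ 0.92859109 -0.26935952  0.25527249  0.22620109]
 [-0.37059982 -0.63722017  0.67572644 -0.8027572 ]
 [-0.01934857 -0.72207749 -0.69154156  0.90655249]
 [ 0.          0.          0.          1.        ]]
```

```bash
python3 - <<'E'
import cv2
im=cv2.imread('pics/top0.png'); cv2.imwrite('pics/top0b.png',cv2.resize(im,(800,600),interpolation=cv2.INTER_CUBIC))
E
```

```text
(no output)
```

View pics/top0b.png

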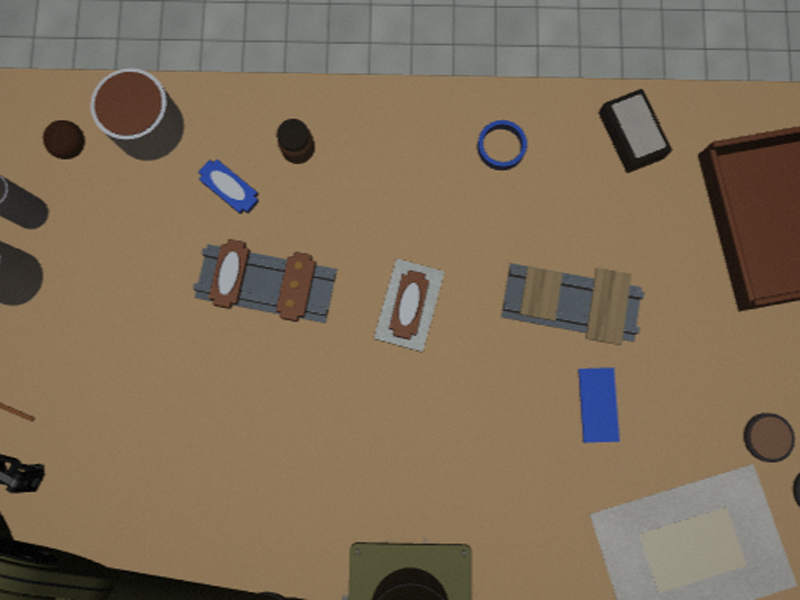

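View pics/side0.png

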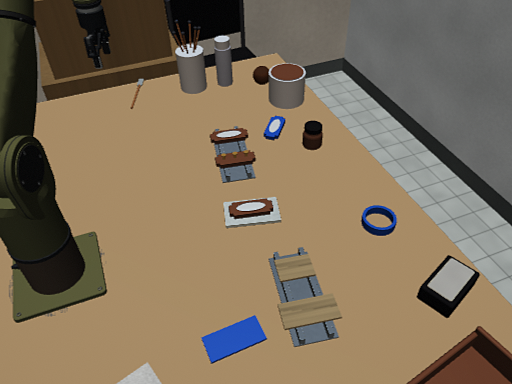

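The top view (800 px wide) shows the long sheet at about (610,305) and the upper mirror plaque at (230,273). The bottom plaque is on the white board at (408,305), and the blue decoys lie outside the racks. Next I measure exact poses by colour segmentation.

```bash
cat > h.py <<'E'
import numpy as np, cv2
from plant import *
from scipy.spatial.transform import Rotation as R
def to_plane(cam,uv,z):
    k=calibration(cam); T=np.array(k['cam_to_world']); K=np.array(k['K'])
    uv=np.atleast_2d(uv).astype(float)
    d=np.c_[uv,np.ones(len(uv))]@np.linalg.inv(K).T@T[:3,:3].T
    o=T[:3,3]; return (o+d*((z-o[2])/d[:,2])[:,None])[:,:2]
def px(cam,p):
    k=calibration(cam); T=np.linalg.inv(np.array(k['cam_to_world'])); q=T[:3,:3]@np.array(p)+T[:3,3]
    q=np.array(k['K'])@q; return q[:2]/q[2]
def rect(pts):
    (c,(w,h),a)=cv2.minAreaRect((pts*1000).astype(np.float32))
    if w<h: w,h=h,w; a+=90
    return np.round(c,1),round(w,1),round(h,1),round((a+90)%180-90,1)
E
python3 - <<'E'
from h import *
def near(m,uv):
    n,l,st,ce=cv2.connectedComponentsWithStats(m)
    i=1+np.argmin([np.hypot(*(c-uv)) if s[4]>60 else 1e9 for c,s in zip(ce[1:],st[1:])])
    ys,xs=np.where(l==i); return np.c_[xs,ys]
out=[]
for cam in ('top','side'):
    im=cv2.imread(f'pics/{cam}0.png'); big=cv2.resize(im,None,fx=4,fy=4,interpolation=cv2.INTER_CUBIC)
    hsv=cv2.cvtColor(big,cv2.COLOR_BGR2HSV)
    for n,p in (('lower',(.508,.008,.028)),('sheet',(.512,-.341,.032)),('upper',(.555,.328,.042))):
        uv=px(cam,p); b=(uv*4).astype(int)
        print(cam,n,uv.round(1),end=' ')
        if n=='sheet': print('hsv',hsv[b[1],b[0]], 'table',hsv[b[1]+160,b[0]+60])
        else:
            # mirror oval: low saturation bright, ellipse fit
            m=((hsv[...,1]<60)&(hsv[...,2]>150)).astype(np.uint8)
            q=near(m,uv*4); w=to_plane(cam,(q-1.5)/4,p[2])
            c=w.mean(0); ev,V=np.linalg.eigh(np.cov((w-c).T)); print('mirror',(c*1000).round(1),'axes',(4*np.sqrt(ev)*1000).round(1),'ang',np.degrees(np.arctan2(V[1,1],V[0,1])).round(1),len(q))
    u0,v0=px(cam,(.511,-.341,.032)).astype(int)
    crop=im[v0-45:v0+45,u0-60:u0+60]; out.append(cv2.resize(crop,(480,360),interpolation=cv2.INTER_CUBIC))
    print('crop origin',u0-60,v0-45)
cv2.imwrite('pics/sheet.png',np.hstack(out)[:,:800] if 0 else cv2.resize(np.hstack(out),(800,300)))
for c,w in zip(('top','side'),out): cv2.imwrite(f'pics/sheet_{c}.png',cv2.resize(w,(800,600)))
E
```

```text
top lower [261.  194.7] mirror [509.4   7. ] axes [28.  75.4] ang 167.6 3473
top sheet [388.3 195.2] hsv [ 19  89 106] table [ 16  94 144]
top upper [144.3 175. ] mirror [557.2 323.8] axes [27.9 75.6] ang 169.9 3482
crop origin 328 150
side lower [249.9 206.8] mirror [510.  10.] axes [29.6 78.6] ang 167.8 2815
side sheet [308.7 310.1] hsv [ 20  91 132] table [ 18 100 166]
side upper [227.7 133.7] mirror [557.2 327.8] axes [29.  78.5] ang 169.2 1660
crop origin 248 265
```

View pics/sheet_top.png

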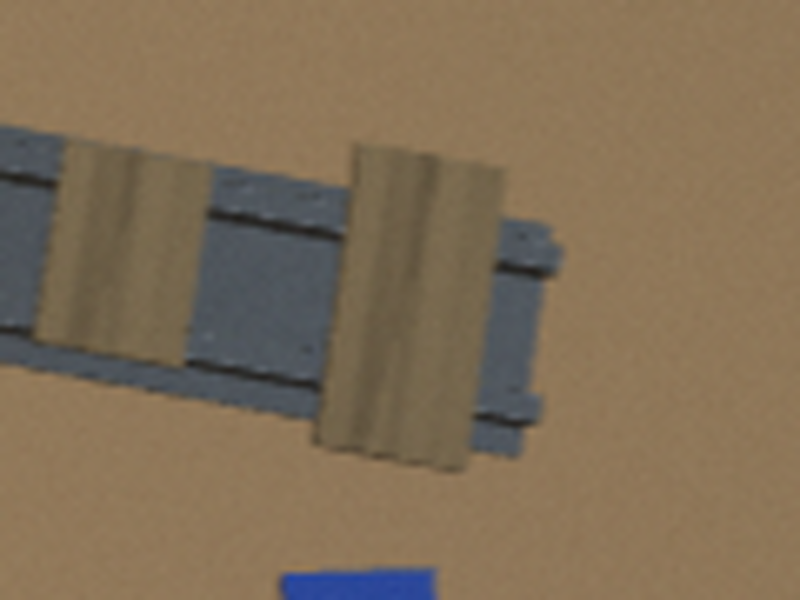

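View pics/sheet_side.png

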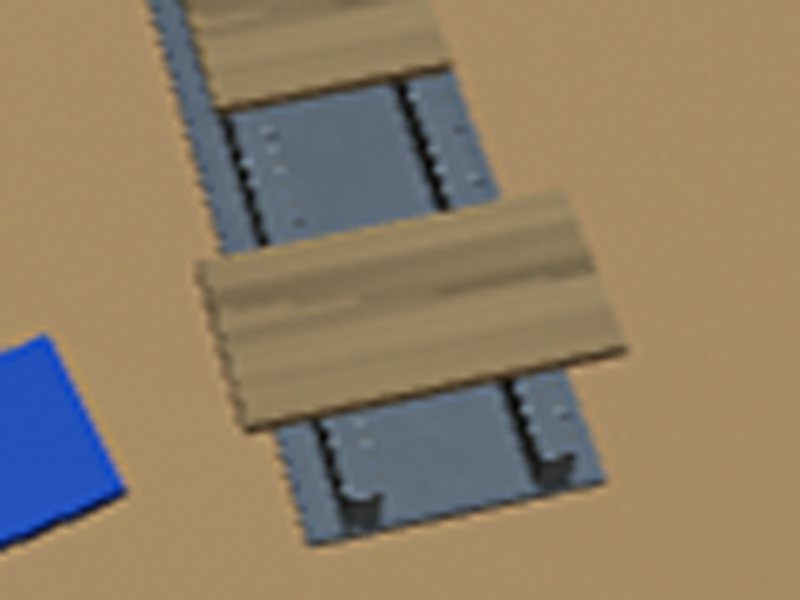

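The crops show the top-face corners of the long sheet. In the top view they are (352,143), (506,165), (466,470) and (315,443); in the side view (197,258), (565,190), (626,348) and (246,428).

```bash
python3 - <<'E'
from h import *
for cam,o,c in (('top',(328,150),[(352,143),(506,165),(466,468),(315,443)]),('side',(248,265),[(197,258),(565,190),(626,348),(246,428)])):
    w=to_plane(cam,np.array(o)+np.array(c)/6.667-.5,.032)*1000
    print(cam,w.round(1).tolist(),'centre',w.mean(0).round(1),rect(w/1000))
s=read_state(); Rm=R.from_quat(s['tool_rot']).as_matrix(); print(Rm.round(3))
print(calibration('wrist'))
E
```

```text
top [[579.5, -320.7], [571.3, -384.4], [445.2, -363.9], [454.4, -302.4]] centre [ 512.6 -342.9] (array([ 512.9, -343.2]), 127.8, 64.2, -8.5)
side [[454.9, -298.7], [580.6, -322.0], [570.0, -382.6], [444.5, -361.7]] centre [ 512.5 -341.2] (array([ 512.7, -340.7]), 127.9, 63.8, -9.5)
[[-0.918  0.397 -0.   ]
 [ 0.397  0.918 -0.   ]
 [-0.    -0.    -1.   ]]
{'K': array([[297.31863964,   0.        , 254.68156194],
       [  0.        , 297.31863964, 191.78130318],
       [  0.        ,   0.        ,   1.        ]]), 'hand_eye': array([[-1.93091465e-03, -9.59747333e-01, -2.80858200e-01,
         7.00547400e-02],
       [ 9.99995659e-01, -2.47827637e-03,  1.59373258e-03,
         3.69655670e-04],
       [-2.22562484e-03, -2.80853903e-01,  9.59747952e-01,
        -1.17873400e-01],
       [ 0.00000000e+00,  0.00000000e+00,  0.00000000e+00,
         1.00000000e+00]])}
```

{"fn": "play_rows", "kwargs": {
  "steps": [
    [[31,-24,0],[0,0,1.4],1],
    [[31,-24,0],[0,0,1.4],1],
    [[31,-24,0],[0,0,1.4],1],
    [[31,-24,0],[0,0,1.4],1],
    [[31,-24,0],[0,0,1.4],1],
    [[31,-24,0],[0,0,1.4],1],
    [[31,-24,0],[0,0,1.4],1],
    [[31,-24,0],[0,0,1.4],1],
    [[31,-24,0],[0,0,1.4],1],
    [[31,-24,0],[0,0,1.4],1],
    [[0,0,0],[0,0,0],1]
  ]
}}

```text
t: 1.5
tool_pos: [0.5646, 0.3263, 0.2558]
tool_rot: [0.087, 0.996, -0.002, 0.002]
ft_force: [0.4, -1.0, -1.1]
width: 1.004
gripper_force: 0.0
```

```bash
cat >> h.py <<'E'
def wrist_plane(s,uv,z):
    k=calibration('wrist'); K=np.array(k['K']); H=np.array(k['hand_eye'])
    uv=np.atleast_2d(uv).astype(float); d=(uv-K[:2,2])/K[0,0]; r=np.linalg.norm(d,axis=1)+1e-12
    v=np.c_[d/r[:,None]*np.sin(r)[:,None],np.cos(r)]
    Rt=R.from_quat(s['tool_rot']).as_matrix(); v=v@(Rt@H[:3,:3]).T; o=Rt@H[:3,3]+np.array(s['tool_pos'])
    return (o+v*((z-o[2])/v[:,2])[:,None])[:,:2]
def wshot(name):
    s=read_state(); im=read_camera('wrist'); cv2.imwrite(f'pics/{name}.png',im[:,:,::-1]); return s,im[:,:,::-1].copy()
def mirrors(s,im,z):
    big=cv2.resize(im,None,fx=4,fy=4,interpolation=cv2.INTER_CUBIC); hsv=cv2.cvtColor(big,cv2.COLOR_BGR2HSV)
    m=((hsv[...,1]<60)&(hsv[...,2]>140)).astype(np.uint8)
    n,l,st,ce=cv2.connectedComponentsWithStats(m)
    for i in range(1,n):
        if 1000<st[i,4]<60000:
            ys,xs=np.where(l==i); w=wrist_plane(s,(np.c_[xs,ys]-1.5)/4,z)
            c=w.mean(0); ev,V=np.linalg.eigh(np.cov((w-c).T))
            print('blob px',(ce[i]/4).round(0),'c',(c*1000).round(1),'axes',(4*np.sqrt(ev)*1000).round(1),'ang',np.degrees(np.arctan2(V[1,1],V[0,1])).round(1))
E
python3 - <<'E'
from h import *
import time
s,im=wshot('w1'); print(s['t'],s['tool_pos'],R.from_quat(s['tool_rot']).as_matrix()[:,1])
mirrors(s,im,.042); print([(d['xyz'],round(d['score'],2)) for d in tip_of('wrist','upper_mid')])
E
```

```text
1.5 [0.56464918 0.32633642 0.25582295] [ 0.17423881  0.98469564 -0.00391587]
blob px [ 51. 168.] c [511.4  52.5] axes [103.5 189.4] ang 166.1
blob px [255. 163.] c [558.9 327.5] axes [30.2 77.5] ang 169.9
blob px [ 36. 172.] c [510.4  24.1] axes [28.  73.5] ang 167.5
blob px [287. 274.] c [709.9 343. ] axes [28.4 72.3] ang 51.3
[([0.7242, 0.341, 0.0101], 0.93), ([0.5579, 0.3276, 0.0344], 0.85)]
```

View pics/w1.png

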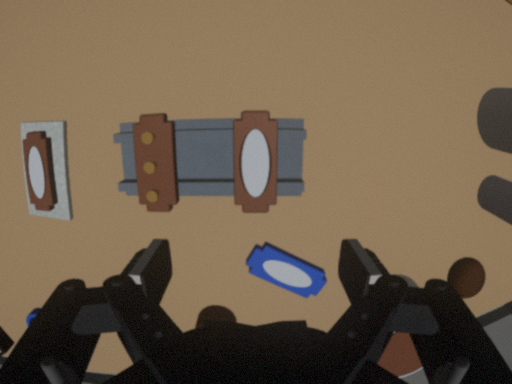

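The wrist view puts the upper mirror at pixel (255,163), with the hooked plaque at (155,165) and the bottom plaque at (38,172). That gives the upper plaque at (558,327) mm, in agreement with the other cameras.

{"fn": "play_rows", "kwargs": {
  "steps": [
    [[-7,-40,0],[0,0,-0.3],1],
    [[-7,-40,0],[0,0,-0.3],1],
    [[-7,-40,0],[0,0,-0.3],1],
    [[-7,-40,0],[0,0,-0.3],1],
    [[-7,-40,0],[0,0,-0.3],1],
    [[-7,-40,0],[0,0,-0.3],1],
    [[-7,-40,0],[0,0,-0.3],1],
    [[-3,-35,0],[0,0,0],1],
    [[0,0,0],[0,0,0],1],
    [[0,0,0],[0,0,0],1]
  ]
}}

```text
t: 2.6
tool_pos: [0.5061, 0.0195, 0.2566]
tool_rot: [0.1, 0.995, 0.001, 0.0]
ft_force: [1.1, 1.4, -0.7]
width: 1.002
gripper_force: 0.0
```

```bash
python3 - <<'E'
from h import *
s,im=wshot('w2'); print(s['t'],s['tool_pos'],R.from_quat(s['tool_rot']).as_matrix()[:,1])
mirrors(s,im,.028); print([(d['xyz'],round(d['score'],2)) for d in tip_of('wrist','lower_mid')])
E
```

```text
2.6 [0.50612222 0.0194595  0.25661523] [0.19926019 0.97994608 0.00102672]
blob px [477. 167.] c [565.5 340.5] axes [30.2 79.8] ang 169.9
blob px [248. 173.] c [511.7  10.2] axes [29.9 77.1] ang 167.6
blob px [467. 258.] c [718.2 333.4] axes [29.7 75.6] ang 51.2
[([0.5103, 0.0079, 0.0205], 0.75)]
```

{"fn": "play_rows", "kwargs": {
  "steps": [
    [[1,-40,0],[0,0,0.3],1],
    [[1,-40,0],[0,0,0.3],1],
    [[1,-40,0],[0,0,0.3],1],
    [[1,-40,0],[0,0,0.3],1],
    [[1,-40,-10],[0,0,0.3],1],
    [[1,-40,-10],[0,0,0.3],1],
    [[1,-40,-10],[0,0,0.3],1],
    [[0,-40,-10],[0,0,0],1],
    [[0,-41,0],[0,0,0],1],
    [[0,0,0],[0,0,0],1],
    [[0,0,0],[0,0,0],1]
  ]
}}

```text
t: 3.8
tool_pos: [0.5144, -0.3416, 0.216]
tool_rot: [0.082, 0.997, 0.001, 0.0]
ft_force: [0.3, 1.7, -0.8]
width: 1.001
gripper_force: 0.0
```

```bash
python3 - <<'E'
from h import *
s,im=wshot('w3'); print(s['t'],s['tool_pos'],R.from_quat(s['tool_rot']).as_matrix()[:,1])
print([(d['xyz'],round(d['score'],2)) for d in tip_of('wrist','sheet_mid')])
cv2.imwrite('pics/w3b.png',cv2.resize(im[60:264,120:392],(800,600),interpolation=cv2.INTER_CUBIC))
E
```

```text
3.8 [ 0.51435841 -0.34155565  0.21597829] [0.16330555 0.9865747  0.00128826]
[([0.3419, -0.3201, 0.003], 0.91), ([0.5127, -0.3452, 0.0282], 0.89)]
```

View pics/w3b.png

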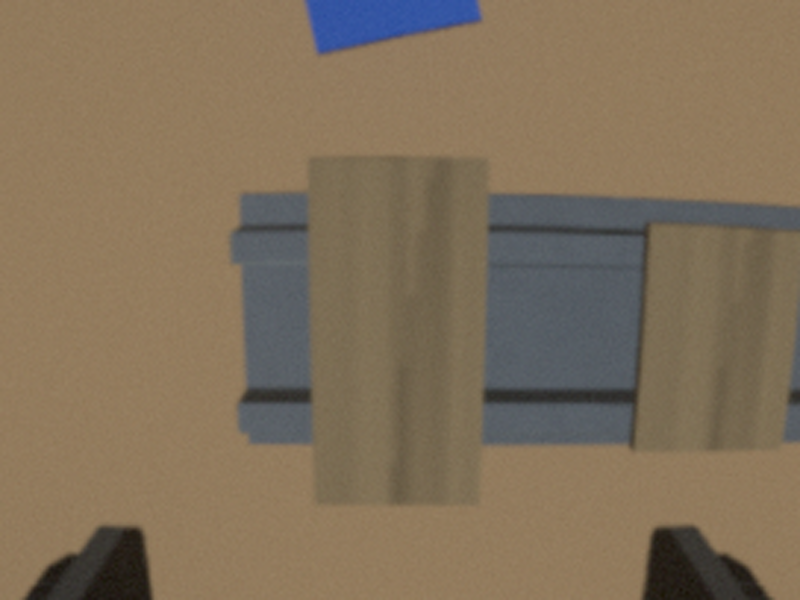

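The sheet's corners in this crop are (307,157), (488,157), (480,503) and (315,503). The fingertips show at the bottom edge, on both sides.

```bash
python3 - <<'E'
from h import *
s=read_state()
w=wrist_plane(s,np.array((120,60))+np.array([(308,157),(488,157),(481,504),(315,504)])/2.941-.3,.032)
print((w*1000).round(1).tolist(),(w.mean(0)*1000).round(1),rect(w)); print(s['tool_pos'],tip_extent)
d=w[0]-w[3]+w[1]-w[2]; print(np.degrees(np.arctan2(d[1],d[0])))
E
```

```text
[[446.9, -358.4], [456.9, -297.4], [583.6, -317.6], [573.4, -379.6]] [ 515.2 -338.3] (array([ 515.2, -338.1]), 128.3, 62.8, -9.4)
[ 0.51483894 -0.33951995  0.21641029] 0.025
170.71299690673905
```

```bash
python3 - <<'E'
from h import *
k=calibration('wrist'); K=k['K']; H=k['hand_eye']
im=cv2.imread('pics/w3.png')
for p in ((147,530),(652,530)):
    uv=np.array((120,60))+np.array(p)/2.941-.3
    d=(uv-K[:2,2])/K[0,0]; r=np.linalg.norm(d); v=H[:3,:3]@np.r_[d/r*np.sin(r),np.cos(r)]; o=H[:3,3]
    for y in (.0425,.0475):
        t=(np.sign(v[1])*y-o[1])/v[1]; print(p,y,(o+t*v).round(4))
cv2.imwrite('pics/tips.png',cv2.resize(im[200:340,130:380],(800,448),interpolation=cv2.INTER_CUBIC))
E
```

```text
(147, 530) 0.0425 [ 0.0063 -0.0425  0.0136]
(147, 530) 0.0475 [-0.0011 -0.0475  0.0291]
(652, 530) 0.0425 [0.0081 0.0425 0.0094]
(652, 530) 0.0475 [0.0008 0.0475 0.0244]
```

View pics/tips.png

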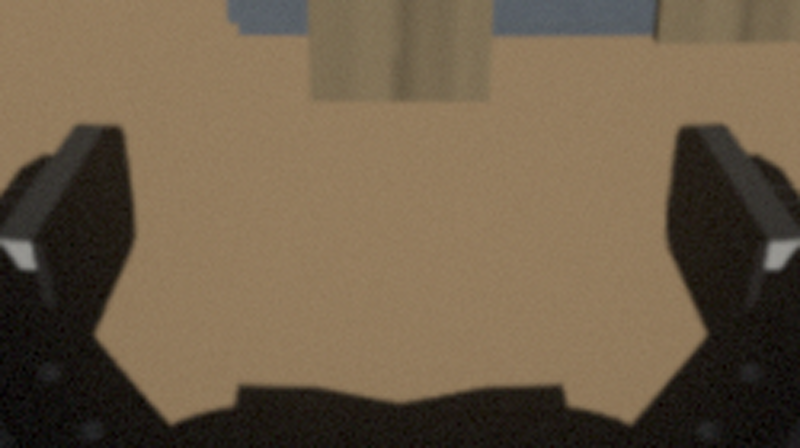

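The open tips sit about 12 mm ahead of the TCP, so tip_extent = 25 mm refers to the shut gripper. I expect about 19.5 mm at 62 mm opening and 22 mm at 50 mm. Next I descend on the sheet.

{"fn": "play_rows", "kwargs": {
  "steps": [
    [[0,-1,-35],[0,0,0],1],
    [[0,0,-35],[0,0,0],1],
    [[0,0,-35],[0,0,0],1],
    [[0,0,-35],[0,0,0],1],
    [[0,0,-16],[0,0,0],1],
    [[0,0,0],[0,0,0],1],
    [[0,0,0],[0,0,0],1]
  ]
}}

```text
t: 4.6
tool_pos: [0.5147, -0.3428, 0.0615]
tool_rot: [0.081, 0.997, -0.0, 0.001]
ft_force: [-0.4, 0.2, -0.2]
width: 1.001
gripper_force: 0.0
```

{"fn": "play_rows", "kwargs": {
  "steps": [
    [[-1,1,-11],[0,0,0],1],
    [[0,0,-11],[0,0,0],1],
    [[0,0,0],[0,0,0],1],
    [[0,0,0],[0,0,0],1]
  ]
}}

```text
t: 5.0
tool_pos: [0.5123, -0.3425, 0.0382]
tool_rot: [0.082, 0.997, 0.0, -0.0]
ft_force: [0.4, 0.2, -0.1]
width: 0.996
gripper_force: 0.0
```

{"fn": "play_rows", "kwargs": {
  "steps": [
    [[0,0,0],[0,0,0],-1],
    [[0,0,0],[0,0,0],-1],
    [[0,0,0],[0,0,0],-1],
    [[0,0,0],[0,0,0],-1],
    [[0,0,0],[0,0,0],-1],
    [[0,0,0],[0,0,0],-1]
  ]
}}

```text
t: 5.6
tool_pos: [0.5128, -0.3427, 0.0393]
tool_rot: [0.082, 0.997, -0.0, 0.0]
ft_force: [-1.5, 0.0, 5.4]
width: 0.705
gripper_force: 64.8
```

{"fn": "play_rows", "kwargs": {
  "steps": [
    [[0,0,5],[0,0,0],-1],
    [[0,0,15],[0,0,0],-1],
    [[0,0,30],[0,0,0],-1],
    [[0,0,30],[0,0,0],-1],
    [[0,0,0],[0,0,0],-1],
    [[0,0,0],[0,0,0],-1]
  ]
}}

```text
t: 6.2
tool_pos: [0.5129, -0.3428, 0.1197]
tool_rot: [0.082, 0.997, -0.0, 0.001]
ft_force: [1.1, 0.7, -1.8]
width: 0.704
gripper_force: 64.8
```

```bash
python3 - <<'E'
from h import *
s,im=wshot('w4'); print(s['t'],s['tool_pos'],s['width'],s['gripper_force'],s['ft_force'])
cv2.imwrite('pics/w4b.png',cv2.resize(im[100:384,80:432],(744,600),interpolation=cv2.INTER_CUBIC))
E
```

```text
6.2 [ 0.51285192 -0.342831    0.11974114] 0.7041055030637888 64.81508731842041 [ 1.13877274  0.65517332 -1.81702596]
```

View pics/w4b.png

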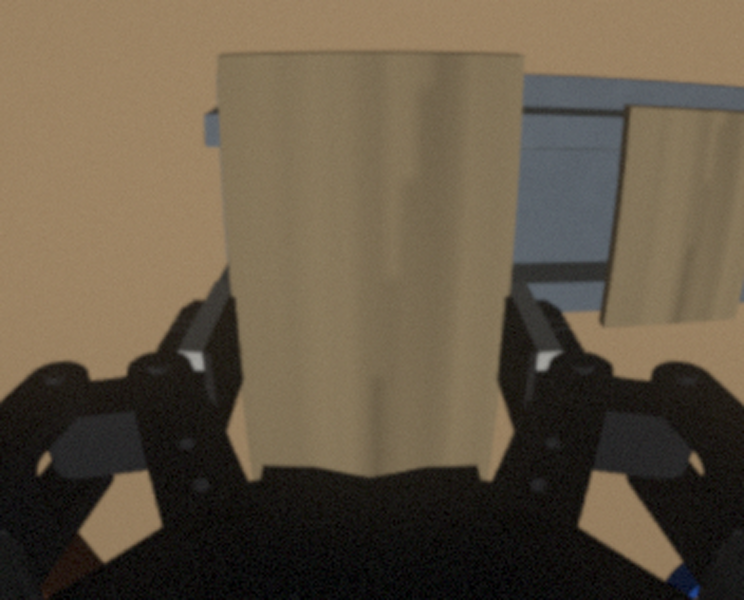

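The sheet sits square in the fingers, its camera-side corners at (218,55) and (523,55) in the crop. I work out its offset in the hand and the move to the placing pose.

```bash
python3 - <<'E'
from h import *
s=read_state(); z=s['tool_pos'][2]-.0073
w=wrist_plane(s,np.array((80,100))+np.array([(218,54),(523,54)])/2.113-.3,z)
Rt=R.from_quat(s['tool_rot']).as_matrix(); q=(np.c_[w,[z,z]]-s['tool_pos'])@Rt
print('tool coords mm',(q*1000).round(1)); 
off=np.array([q[:,0].mean()-.064,q[:,1].mean(),0]); ow=Rt@off; print('sheet centre - tcp world',(ow*1000).round(1))
yaw=np.degrees(np.arctan2(Rt[1,1],Rt[0,1])); print('tool y angle',yaw,'turn',77.7-yaw)
print('tcp target ~',np.array([510.7,9.3])-ow[:2]*1000, s['tool_pos'])
E
```

```text
tool coords mm [[ 62.9 -30.3   7.3]
 [ 62.8  31.3   7.3]]
sheet centre - tcp world [ 1.2  0.3 -0. ]
tool y angle 80.57206828643203 turn -2.8720682864320253
tcp target ~ [509.48750165   8.99128743] [ 0.5121207  -0.34251013  0.11863569]
```

{"fn": "play_rows", "kwargs": {
  "steps": [
    [[0,20,0],[0,0,0],-1],
    [[0,35,0],[0,0,-0.4],-1],
    [[0,40,0],[0,0,-0.4],-1],
    [[0,40,0],[0,0,-0.4],-1],
    [[-1,40,0],[0,0,-0.4],-1],
    [[-1,40,0],[0,0,-0.4],-1],
    [[-1,40,0],[0,0,-0.4],-1],
    [[0,40,0],[0,0,-0.5],-1],
    [[0,36,0],[0,0,0],-1],
    [[0,20,0],[0,0,0],-1],
    [[0,0,0],[0,0,0],-1],
    [[0,0,0],[0,0,0],-1]
  ]
}}

```text
t: 7.45
tool_pos: [0.5088, 0.0081, 0.1177]
tool_rot: [0.107, 0.994, -0.001, -0.001]
ft_force: [0.3, -0.5, -1.2]
width: 0.703
gripper_force: 64.8
```

```bash
python3 - <<'E'
from h import *
s=read_state(); Rt=R.from_quat(s['tool_rot']).as_matrix(); print(s['tool_pos'],np.degrees(np.arctan2(Rt[1,1],Rt[0,1])),s['width'],Rt[:,2])
E
```

```text
[0.50875289 0.00809171 0.1176673 ] 77.71273896391432 0.7028878861427108 [-1.92420568e-03 -8.97555765e-04 -9.99997746e-01]
```

{"fn": "play_rows", "kwargs": {
  "steps": [
    [[1,1,-25],[0,0,0],-1],
    [[0,0,-25],[0,0,0],-1],
    [[0,0,-15],[0,0,0],-1],
    [[0,0,-5],[0,0,0],-1],
    [[0,0,0],[0,0,0],-1],
    [[0,0,0],[0,0,0],-1]
  ]
}}

```text
t: 8.05
tool_pos: [0.5107, 0.0086, 0.0488]
tool_rot: [0.108, 0.994, -0.0, 0.0]
ft_force: [0.6, -0.3, 0.2]
width: 0.706
gripper_force: 64.8
```

{"fn": "play_rows", "kwargs": {
  "steps": [
    [[0,0,-2],[0,0,0],-1],
    [[0,0,-2],[0,0,0],-1],
    [[0,0,0],[0,0,0],-1],
    [[0,0,0],[0,0,0],-1]
  ]
}}

```text
t: 8.45
tool_pos: [0.5105, 0.0096, 0.0445]
tool_rot: [0.107, 0.994, 0.0, 0.0]
ft_force: [-1.0, -0.7, -0.5]
width: 0.705
gripper_force: 64.8
```

{"fn": "play_rows", "kwargs": {
  "steps": [
    [[0,0,-1],[0,0,0],-1],
    [[0,0,-1],[0,0,0],-1],
    [[0,0,0],[0,0,0],-1],
    [[0,0,0],[0,0,0],-1]
  ]
}}

```text
t: 8.85
tool_pos: [0.5104, 0.0095, 0.0423]
tool_rot: [0.107, 0.994, 0.0, -0.0]
ft_force: [0.5, 0.9, -0.3]
width: 0.703
gripper_force: 64.8
```

{"fn": "play_rows", "kwargs": {
  "steps": [
    [[0,0,-1],[0,0,0],-1],
    [[0,0,0],[0,0,0],-1],
    [[0,0,0],[0,0,0],-1]
  ]
}}

```text
t: 9.15
tool_pos: [0.5104, 0.0095, 0.0413]
tool_rot: [0.107, 0.994, 0.0, -0.0]
ft_force: [0.6, -1.1, -0.6]
width: 0.704
gripper_force: 64.8
```

{"fn": "play_rows", "kwargs": {
  "steps": [
    [[0,0,-1],[0,0,0],-1],
    [[0,0,0],[0,0,0],-1],
    [[0,0,0],[0,0,0],-1]
  ]
}}

```text
t: 9.45
tool_pos: [0.5104, 0.0095, 0.0412]
tool_rot: [0.107, 0.994, -0.0, 0.0]
ft_force: [-1.6, 0.3, 9.7]
width: 0.707
gripper_force: 65.7
```

The force shows contact, so I release and rise.

{"fn": "play_rows", "kwargs": {
  "steps": [
    [[0,0,0],[0,0,0],1],
    [[0,0,0],[0,0,0],1],
    [[0,0,0],[0,0,0],1],
    [[0,0,0],[0,0,0],1],
    [[0,0,0],[0,0,0],1],
    [[0,0,0],[0,0,0],1]
  ]
}}

```text
t: 10.05
tool_pos: [0.5104, 0.0095, 0.0402]
tool_rot: [0.107, 0.994, 0.0, -0.0]
ft_force: [-0.3, 0.3, 0.0]
width: 1.006
gripper_force: 0.0
```

{"fn": "play_rows", "kwargs": {
  "steps": [
    [[0,0,10],[0,0,0],1],
    [[0,0,20],[0,0,0],1],
    [[0,0,40],[0,0,0],1],
    [[0,0,45],[0,0,0],1],
    [[0,0,45],[0,0,0],1],
    [[0,0,20],[0,0,0],1],
    [[0,0,0],[0,0,0],1],
    [[0,0,0],[0,0,0],1]
  ]
}}

```text
t: 10.85
tool_pos: [0.5102, 0.0093, 0.2207]
tool_rot: [0.107, 0.994, -0.0, 0.0]
ft_force: [0.1, 0.3, 0.1]
width: 1.0
gripper_force: 0.0
```

```bash
python3 - <<'E'
from h import *
s,im=wshot('w5'); print(s['t'],s['tool_pos'],s['width'],s['ft_force'])
cv2.imwrite('pics/w5b.png',cv2.resize(im[60:264,120:392],(800,600),interpolation=cv2.INTER_CUBIC))
print([(d['xyz'],round(d['score'],2)) for d in tip_of('wrist','sheet_mid')])
E
```

```text
10.85 [0.51016332 0.0092813  0.22072527] 0.9996534763486548 [0.08701624 0.25886028 0.14660919]
[([0.512, 0.0089, 0.0311], 0.96), ([0.3412, -0.3238, 0.0044], 0.72)]
```

View pics/w5b.png

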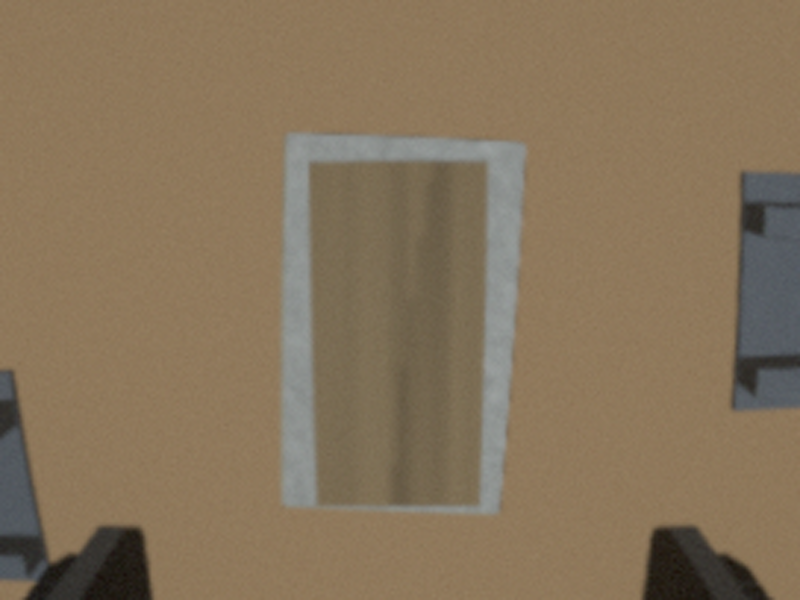

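The sheet lies flat and square on the bottom plaque. Its corners in the crop are (309,162), (487,162), (481,504) and (317,504), inside the white board. I move on to the upper plaque.

```bash
python3 - <<'E'
from h import *
s={'tool_pos':np.array([.5103,.0094,.2205]),'tool_rot':read_state()['tool_rot']}
w=wrist_plane(s,np.array((120,60))+np.array([(309,162),(487,162),(481,504),(317,504)])/2.941-.3,.034)
print((w.mean(0)*1000).round(1),rect(w))
E
```

```text
[511.4  10.2] (array([511.4,  10.4]), 127.3, 62.4, -12.4)
```

{"fn": "play_rows", "kwargs": {
  "steps": [
    [[3,20,0],[0,0,0.2],1],
    [[5,38,0],[0,0,0.2],1],
    [[6,40,0],[0,0,0.2],1],
    [[6,40,0],[0,0,0.3],1],
    [[6,40,0],[0,0,0.3],1],
    [[6,40,0],[0,0,0.3],1],
    [[6,40,0],[0,0,0.3],1],
    [[6,38,0],[0,0,0.2],1],
    [[4,22,0],[0,0,0],1],
    [[0,0,0],[0,0,0],1],
    [[0,0,0],[0,0,0],1]
  ]
}}

```text
t: 12.05
tool_pos: [0.5575, 0.327, 0.2184]
tool_rot: [0.089, 0.996, -0.001, -0.001]
ft_force: [-0.0, -0.8, -0.2]
width: 0.998
gripper_force: 0.0
```

```bash
python3 - <<'E'
from h import *
s,im=wshot('w6'); Rt=R.from_quat(s['tool_rot']).as_matrix(); print(s['t'],s['tool_pos'],np.degrees(np.arctan2(Rt[1,1],Rt[0,1])))
mirrors(s,im,.042)
E
```

```text
12.05 [0.55751986 0.3270024  0.21841999] 79.73615665977817
blob px [ 42. 176.] c [505.7  67.1] axes [ 59.2 173.9] ang 176.0
blob px [255. 178.] c [559.1 326.9] axes [30.5 77.6] ang 169.8
blob px [290. 295.] c [707.8 342.2] axes [28.2 71.8] ang 51.1
blob px [400. 359.] c [886.8 501.7] axes [ 9.7 64.7] ang 126.3
```

{"fn": "play_rows", "kwargs": {
  "steps": [
    [[1,0,-35],[0,0,0],1],
    [[0,0,-40],[0,0,0],1],
    [[0,0,-40],[0,0,0],1],
    [[0,0,-25],[0,0,0],1],
    [[0,0,-10],[0,0,0],1],
    [[0,0,0],[0,0,0],1],
    [[0,0,0],[0,0,0],1]
  ]
}}

```text
t: 12.8
tool_pos: [0.5604, 0.3273, 0.0715]
tool_rot: [0.09, 0.996, 0.0, 0.001]
ft_force: [0.4, 0.1, -0.3]
width: 1.004
gripper_force: 0.0
```

{"fn": "play_rows", "kwargs": {
  "steps": [
    [[-1,0,-9],[0,0,0],1],
    [[0,0,-9],[0,0,0],1],
    [[0,0,0],[0,0,0],1],
    [[0,0,0],[0,0,0],1],
    [[0,0,0],[0,0,0],1]
  ]
}}

```text
t: 13.3
tool_pos: [0.5586, 0.3276, 0.0526]
tool_rot: [0.09, 0.996, 0.0, 0.0]
ft_force: [-0.2, -0.7, -0.7]
width: 1.0
gripper_force: 0.0
```

{"fn": "play_rows", "kwargs": {
  "steps": [
    [[0,0,0],[0,0,0],-1],
    [[0,0,0],[0,0,0],-1],
    [[0,0,0],[0,0,0],-1],
    [[0,0,0],[0,0,0],-1],
    [[0,0,0],[0,0,0],-1],
    [[0,0,0],[0,0,0],-1]
  ]
}}

```text
t: 13.9
tool_pos: [0.5588, 0.3278, 0.0529]
tool_rot: [0.09, 0.996, 0.0, 0.0]
ft_force: [-0.2, -0.1, 5.7]
width: 0.564
gripper_force: 63.1
```

{"fn": "play_rows", "kwargs": {
  "steps": [
    [[0,0,5],[0,0,0],-1],
    [[0,0,15],[0,0,0],-1],
    [[0,0,30],[0,0,0],-1],
    [[0,0,30],[0,0,0],-1],
    [[0,0,0],[0,0,0],-1],
    [[0,0,0],[0,0,0],-1]
  ]
}}

```text
t: 14.5
tool_pos: [0.5588, 0.3276, 0.1335]
tool_rot: [0.09, 0.996, 0.001, 0.001]
ft_force: [-0.5, 0.9, -1.5]
width: 0.567
gripper_force: 62.5
```

```bash
python3 - <<'E'
from h import *
s,im=wshot('w7'); Rt=R.from_quat(s['tool_rot']).as_matrix(); print(s['t'],s['tool_pos'],np.degrees(np.arctan2(Rt[1,1],Rt[0,1])),s['width'],s['gripper_force'])
cv2.imwrite('pics/w7b.png',cv2.resize(im[100:384,80:432],(744,600),interpolation=cv2.INTER_CUBIC))
mirrors(s,im,s['tool_pos'][2]-.0105)
E
```

```text
14.5 [0.55875412 0.32759394 0.13353005] 79.66496405076039 0.5665316910325094 62.47048616409302
blob px [  7. 220.] c [517.1 178.9] axes [13.5 80.6] ang 159.2
```

View pics/w7b.png

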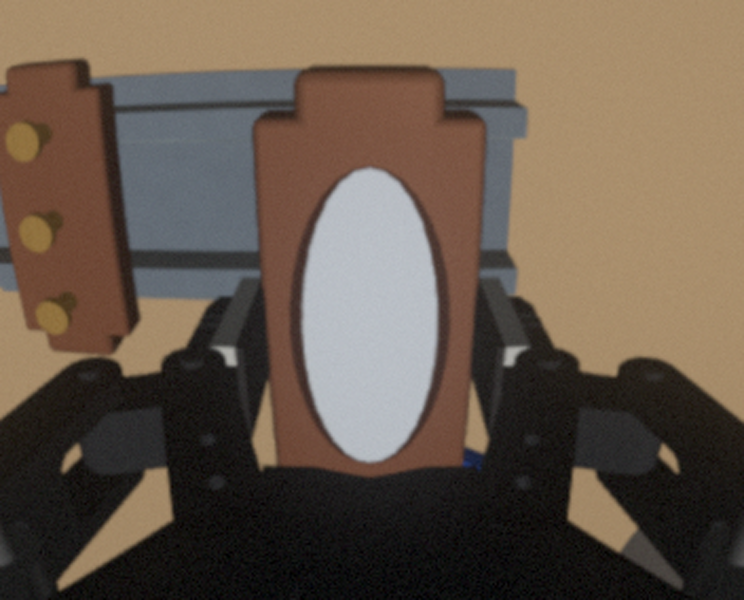

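The plaque is held straight with its mirror up: mirror ends at (370,168) and (370,462), near end at row 70. I compute the in-hand offset.

```bash
python3 - <<'E'
from h import *
s=read_state(); z=s['tool_pos'][2]-.0105; Rt=R.from_quat(s['tool_rot']).as_matrix()
w=wrist_plane(s,np.array((80,100))+np.array([(370,69),(370,168),(370,462),(302,316),(439,316)])/2.113-.3,z)
q=(np.c_[w,[z]*5]-s['tool_pos'])@Rt; print((q*1000).round(1).tolist())
off=np.array([np.mean([q[0,0]-.06,(q[1,0]+q[2,0])/2]),(q[3,1]+q[4,1])/2,0]); ow=Rt@off*1000
print('off world',ow.round(1),'target tcp',np.array([511.2,10])-ow[:2],s['tool_pos'])
E
```

```text
[[59.0, 0.4, 10.5], [38.2, 0.4, 10.5], [-40.5, 0.2, 10.5], [3.3, -15.3, 10.5], [3.2, 16.2, 10.5]]
off world [ 1.1  0.2 -0. ] target tcp [510.06973433   9.77831016] [0.55805337 0.32715185 0.13236982]
```

{"fn": "play_rows", "kwargs": {
  "steps": [
    [[-3,-20,0],[0,0,0],-1],
    [[-5,-38,0],[0,0,-0.3],-1],
    [[-6,-40,0],[0,0,-0.3],-1],
    [[-6,-40,0],[0,0,-0.3],-1],
    [[-6,-40,0],[0,0,-0.3],-1],
    [[-6,-40,0],[0,0,-0.3],-1],
    [[-6,-40,0],[0,0,-0.3],-1],
    [[-6,-38,0],[0,0,-0.2],-1],
    [[-4,-22,0],[0,0,0],-1],
    [[0,0,0],[0,0,0],-1],
    [[0,0,0],[0,0,0],-1]
  ]
}}

```text
t: 15.65
tool_pos: [0.5099, 0.0094, 0.1316]
tool_rot: [0.108, 0.994, 0.0, -0.001]
ft_force: [0.7, 0.3, -1.2]
width: 0.566
gripper_force: 62.4
```

{"fn": "play_rows", "kwargs": {
  "steps": [
    [[0,0,-20],[0,0,0],-1],
    [[0,0,-25],[0,0,0],-1],
    [[0,0,-15],[0,0,0],-1],
    [[0,0,-5],[0,0,0],-1],
    [[0,0,0],[0,0,0],-1],
    [[0,0,0],[0,0,0],-1]
  ]
}}

```text
t: 16.25
tool_pos: [0.5108, 0.0103, 0.0677]
tool_rot: [0.107, 0.994, 0.0, 0.0]
ft_force: [0.1, 0.2, -1.1]
width: 0.572
gripper_force: 62.4
```

```bash
python3 - <<'E'
from h import *
s=read_state(); Rt=R.from_quat(s['tool_rot']).as_matrix(); print(s['t'],s['tool_pos'],np.degrees(np.arctan2(Rt[1,1],Rt[0,1])),Rt[:,2].round(4),s['ft_force'])
E
```

```text
16.25 [0.51081131 0.01034602 0.06770097] 77.73713164468222 [ 7.e-04  6.e-04 -1.e+00] [ 0.14943588  0.168543   -1.07086526]
```

Contact is expected near z = 0.0605, so I continue gently.

{"fn": "play_rows", "kwargs": {
  "steps": [
    [[0,0,-2],[0,0,0],-1],
    [[0,0,-2],[0,0,0],-1],
    [[0,0,-1],[0,0,0],-1],
    [[0,0,0],[0,0,0],-1],
    [[0,0,0],[0,0,0],-1]
  ]
}}

```text
t: 16.75
tool_pos: [0.5105, 0.0095, 0.0624]
tool_rot: [0.107, 0.994, 0.0, 0.0]
ft_force: [-0.3, -0.1, -1.8]
width: 0.566
gripper_force: 62.4
```

{"fn": "play_rows", "kwargs": {
  "steps": [
    [[0,0,-1],[0,0,0],-1],
    [[0,0,0],[0,0,0],-1],
    [[0,0,0],[0,0,0],-1]
  ]
}}

```text
t: 17.05
tool_pos: [0.5104, 0.0095, 0.0613]
tool_rot: [0.107, 0.994, 0.0, -0.0]
ft_force: [0.0, 0.3, -0.5]
width: 0.563
gripper_force: 62.4
```

{"fn": "play_rows", "kwargs": {
  "steps": [
    [[0,0,-1],[0,0,0],-1],
    [[0,0,0],[0,0,0],-1],
    [[0,0,0],[0,0,0],-1]
  ]
}}

```text
t: 17.35
tool_pos: [0.5105, 0.0095, 0.0609]
tool_rot: [0.107, 0.994, -0.0, 0.0]
ft_force: [-1.0, 0.5, 5.9]
width: 0.569
gripper_force: 63.1
```

{"fn": "play_rows", "kwargs": {
  "steps": [
    [[0,0,0],[0,0,0],1],
    [[0,0,0],[0,0,0],1],
    [[0,0,0],[0,0,0],1],
    [[0,0,0],[0,0,0],1],
    [[0,0,0],[0,0,0],1],
    [[0,0,0],[0,0,0],1]
  ]
}}

```text
t: 17.95
tool_pos: [0.5104, 0.0095, 0.0603]
tool_rot: [0.107, 0.994, 0.0, -0.0]
ft_force: [0.0, 1.7, -1.0]
width: 1.001
gripper_force: 0.0
```

{"fn": "play_rows", "kwargs": {
  "steps": [
    [[0,0,10],[0,0,0],1],
    [[0,0,20],[0,0,0],1],
    [[0,0,40],[0,0,0],1],
    [[0,0,45],[0,0,0],1],
    [[0,0,35],[0,0,0],1],
    [[0,0,10],[0,0,0],1],
    [[0,0,0],[0,0,0],1],
    [[0,0,0],[0,0,0],1]
  ]
}}

```text
t: 18.75
tool_pos: [0.5097, 0.0093, 0.2197]
tool_rot: [0.107, 0.994, -0.0, -0.001]
ft_force: [-0.5, -0.0, -0.3]
width: 0.999
gripper_force: 0.0
```

```bash
python3 - <<'E'
from h import *
s,im=wshot('w8'); print(s['t'],s['tool_pos'],s['width'],s['ft_force'])
mirrors(s,im,.050); print([(d['xyz'],round(d['score'],2)) for d in tip_of('wrist','upper_mid')])
a=im[60:264,120:392]; c=read_camera('side')[:,:,::-1]; u,v=px('side',(.51,.01,.04)).astype(int)
c=c[v-51:v+51,u-68:u+68]; cv2.imwrite('pics/final.png',np.hstack([cv2.resize(a,(400,300)),cv2.resize(c,(400,300),interpolation=cv2.INTER_CUBIC)]))
E
```

```text
18.75 [0.50969043 0.00925629 0.21969733] 0.9986924655798721 [-0.46998745 -0.02416404 -0.25108533]
blob px [257. 162.] c [494.3  15.1] axes [129.1 163.4] ang 159.0
blob px [256. 180.] c [511.2   9.9] axes [30.3 77.3] ang 167.6
blob px [486. 262.] c [697.7 309.8] axes [27.5 70. ] ang 51.4
[([0.5131, 0.0104, 0.0427], 0.73), ([0.7262, 0.3421, 0.0071], 0.65)]
```

View pics/final.png

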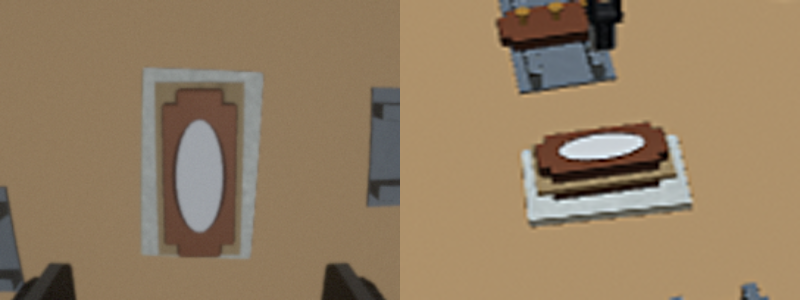

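The picture shows plaque, sheet and plaque stacked flat and aligned (mirror at (200,176) left, (602,146) right), and the arm is clear.

```bash
python3 -c "
from plant import *
print(job_done())"
```

```text
the job is handed in; nothing more can be done
None
```

The job is handed in at about 19 s of the 58 s: sheet and second plaque set down on the bottom plaque, mirror up, with mirror centre and angle matching my earlier readings of the bottom plaque to about 1 mm and 0.1°; no verdict was returned.

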